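Free the stuck model sled and clamp it home in the scanner

TASK

The sled that carries the wooden hull model into the desk scanner's white hood is stuck on its rail: push it, for instance at its upright plate, until it breaks free, without letting it shoot away, then slide it slowly on until it sits fully home against the end stop hidden in the hood, without shoving the stop off its setting. Only then swing the sled's clamp lever all the way over towards the hood, leave the sled home, and let go. Leave the other things on the desk where they are.

Things in the scene. Friction and masses are not known exactly. Their poses are not given: they have to be found in the camera images.
- bench: Scanner base, fixed: plate 650 x 120 x 14 mm with two rods along its x. Origin on the desk surface on the rail's centre line, z up; +x is the home direction. The white hood (161 wide, 125 mm high, open to -x) covers x = +124 to +331 mm; push plate and lever always stay at least 25 mm outside it. The end stop is hidden inside, at a new place each run: the sled meets it 60 to 210 mm from its start.
- sled (a joint): Travel of the sled along bench +x, m, 0 at the start (its rear limit). Black deck 330 x 94 mm, top 48 mm above the desk, about 0.6 to 1.3 kg. The fixed hull model (top 109 mm up) begins 30 mm ahead of the push plate. Stuck within the first 2 mm: breaking free takes about 10 to 17 N; after 12 mm it slides with 4 to 6 N and stays where left. Over 0.2 m/s counts as shooting away.
- push_plate (a point): Centre of the rear face (the face away from the hood) of the sled's upright aluminium push plate, 85 mm above the desk. The plate is 12 mm thick along the rail, 56 mm wide across it, and stands from 48 to 112 mm above the desk. Push it towards bench +x. Axes as the bench's: x is the push direction. 100 mm of open deck lies behind it.
- clamp_lever (a joint): Angle of the sled's clamp lever in rad: 0 leaning 0.6 rad back, away from the hood (start, open), 1.2 leaning 0.6 rad forward, towards the hood (clamped, its stop). It needs about 2 N at its ball and stays where it is left. Count it clamped from 1.0.
- lever_ball (a point): Centre of the 22 mm black ball on the clamp lever (steel bar 10 mm thick). It swings on a 75 mm radius about a cross axis on the sled, 109 mm behind the plate's rear face, 62 mm above the desk; the centre is 124 mm above the desk at both ends of the swing, 137 mm midway, and moves 85 mm towards bench +x in all.
- plunger (a joint): How far the sled has pressed in the end stop's short sprung plunger, in m: 0 untouched, 0.004 fully in (sled fully home). Its spring is soft (2 N at full depth); at full depth the stop is hard and the push needed rises steeply. Home from 0.0024.
- stop_block (a joint): How far the end stop has been shoved off its setting, in m, 0 as set. It is held by friction alone and slips when the sled is pushed with more than about 19 N at the stop. More than 0.003 is a failure.
- marker_rack: Bystander: black marker tray with markers, 110 (its x) x 150 (its y) x 109 mm, origin under its centre.
- mug: Bystander: black mug, 80 mm across, 90 mm high, origin under its centre.
- spare_hull: Bystander: a second wooden hull model on a small foot, 128 x 50 x 58 mm, origin under its centre, loose on the desk.
- tape_roll: Bystander: tape roll lying flat, 90 mm across, 24 mm high, origin under its centre.
- glue: Bystander: white bottle, 44 mm across, 110 mm high, origin under its centre.
- eraser: Bystander: white eraser 55 x 22 x 12 mm, origin under its centre.
- sketchbook: Bystander: grey sketchbook 150 x 210 x 16 mm, origin under its centre.

How it is judged:
On the way, in this order (a step that is already met when the one before it is completed fails the run):
1. the sled has broken free, lever still open (value of joint sled above 0.02 m and value of joint clamp_lever below 0.3 rad), for 0.05 s.
2. the sled is home at the hidden stop and at rest, lever still open (value of joint plunger above 0.0024 m and value of joint clamp_lever below 0.3 rad and velocity of joint sled below 0.01 m/s), for 0.2 s.
At the end, for the whole second after the job is handed in: The sled rests fully home (the stop's plunger pressed in by more than 2.4 of its 4 mm), the stop is within 3 mm of its setting, and the clamp lever is over towards the hood (past 1.0 of 1.2 rad) (value of joint plunger above 0.0024 m and value of joint clamp_lever above 1 rad and value of joint stop_block below 0.003 m and velocity of joint sled between -0.01 and 0.01 m/s); the robot touches nothing.
It fails at once if the sled shoots away (faster than 0.2 m/s) (velocity of joint sled above 0.2 m/s).
It fails at once if the end stop is shoved more than 3 mm off its setting (value of joint stop_block above 0.003 m).
It fails at once if a bystander is moved more than 25 mm (distance of any of marker_rack, mug, spare_hull, tape_roll, glue, eraser, sketchbook from where it was at the start of the episode above 0.025 m).
It also fails if it takes over 54 s, if anything falls off the work surface, if the arm or the gripper's body presses on something with over 40 N, if the wrist force passes 120 N, or if a joint passes its speed limit or range.

ROBOT

A 6-joint arm with a two-finger parallel gripper is mounted at the origin on the work surface. World frame = base frame: x ahead of the robot, y to its left, z up, the work surface at z = 0. Lengths are in m, angles in rad, forces in N, time in s.
With the tool pointing down it reaches from about 0.425 to 0.95 m from the base axis. Payload 3.5 kg.
Tool frame: the origin (TCP) lies midway between the tips of the shut fingers; the grasp point (between the pads) lies 19 mm behind it; x points along the fingers, z is the direction in which the jaws open and shut, and the axes are right-handed (so a half turn about x gives the same grasp; the last joint's range is limited). The gripper opens to 85 mm and grips with 20 to 120 N. Pads are 22 mm wide; open, the fingers measure 114 mm over their backs; the gripper's body (76 mm by 85 mm) begins 54 mm behind the grasp point. The pads swing forward as they close: fully open they stand 13 mm farther back than shut.
Start: joints at [1.001, 0.286, 1.577, -0, 1.279, -0.15], TCP at [0.275, 0.616, 0.231] pointing down, gripper open.
Joint ranges: [-2.77, 2.77], [-0.9, 2.22], [0.21, 2.48], [-1.53, 4.67], [0.24, 2.81], [-2.84, 2.84]. Speed limits (rad/s): [2.79, 2.79, 3.14, 3.14, 3.14, 3.14].

INTERFACE

Orientations are given as a unit quaternion [x, y, z, w].
In Python, from plant import readout, eyes, ctrl gives the robot as it stands.
- The arm moves only by the tool move_arm, never from a script. Its argument "commands" is a list of rows, each a list of 7 numbers: the turn, a rotation vector about the world's x, y, z in rad, then the shift along the world's x, y, z in mm, then the closure in counts, from 0 (fully open) to 255 (shut). A call has 1 to 12 rows; each row is the pose to reach, as a shift and turn from the pose measured when the call began; what a row does not reach only later rows make up. A row lasts 1/10 s, in which the tool goes at most 50 mm and 8.59 degrees, less where a joint would pass 70% of its speed; a pose out of reach is approached as far as the arm can. A call with a gripper value outside its range is refused whole. The fingers move at their own pace and stop on an object; "newtons" is the grip in N (left out, the last holds). Time passes only in rows, so rows that repeat a pose let the fingers close. It gives the time, the measured TCP pose, the force and the opening at its end, in the units of the state.
- readout.get_state(): the state, without advancing time (a new reading comes with each control period).
- eyes.read_camera(name): name is "side" or "top"; returns a dict with "color" (400x640x3 uint8, red, green, blue), "depth" (400x640 float32, m along the optical axis (not along the pixel's ray), 0 where there is no reading), "K" (3x3 intrinsics, pixels), "eye" and "attitude" of the camera in the world. Camera axes: x right, y down, z forward; pixel columns grow to the right and rows downward; lengths in m; the calibration is good to about 2 mm. A picture is of the moment at which its call begins.
- ctrl.sign_off(): hands the job in, once; it reports no verdict.
The state is a dict: "time": time; "qpos": joint angles; "dq": joint speeds; "joint_efforts": joint torques, N m; "eef_pos": TCP position; "tcp_rot": TCP orientation; "contact_force": force on the tool from outside, world axes, zero at the start; "wrist_torque": the same for the moment, N m; "opening": opening from 0.0 (shut) to 1.0 (fully open).
Only numpy, scipy, OpenCV 4.12 (cv2) and the standard library are available. Lean on these libraries where they do the work, as an engineer would, in place of code of your own. Each camera call takes 0.05 s, during which the arm holds its last target.

## Working session

There is one attempt and no reset: what is moved stays moved. The work goes in short steps, Python scripts to look and compute and a tool call to move; the robot and the scene stay as the last step left them, time stands still between calls to the robot, and variables do not carry over. Pictures are saved under pics/ and viewed, and the job is handed in when it is done.

Besides the shell and the picture viewer there is one more tool, called after "Call:" as name(argument=value, ...) on one line, values as JSON. move_arm: Moves the arm, as the interface text tells. Its arguments: {"type":"object","properties":{"commands":{"type":"array"},"newtons":{"type":"number"}},"required":["commands"]}

```bash
ls; mkdir -p pics; cat > h.py <<'E'
import numpy as np, cv2
from plant import readout, eyes, ctrl
from scipy.spatial.transform import Rotation as R
E
python3 - <<'E'
from h import *
print(readout.get_state())
for n in ("side","top"):
    d=eyes.read_camera(n); np.savez(f"{n}0.npz",**{k:np.array(v) for k,v in d.items()})
    cv2.imwrite(f"pics/{n}0.png",d["color"][:,:,::-1]); print(n,d["K"],d["eye"],d["attitude"])
E
```

```text
pics
{'time': 0.0, 'qpos': array([ 1.00099456e+00,  2.87184186e-01,  1.57818683e+00, -2.78905417e-05,
        1.27858940e+00, -1.49998051e-01]), 'dq': array([-0.00049243, -0.00029862, -0.00067136, -0.00119276, -0.00120154,
        0.00070399]), 'joint_efforts': array([-5.13426003e-04, -4.05972290e+01, -2.92627001e+01, -1.51350309e-04,
        5.64822141e-03,  5.15706411e-07]), 'eef_pos': array([0.27473531, 0.6158371 , 0.22992951]), 'tcp_rot': array([-0.3852    ,  0.59396426,  0.38449171,  0.59244708]), 'contact_force': array([-0.27428988,  0.26105081,  0.78155891]), 'wrist_torque': array([ 0.03041986, -0.00723717, -0.02839419]), 'opening': 0.9996954636525529}
side [[455.86528668   0.         315.01657891]
 [  0.         455.86528668 203.31381744]
 [  0.           0.           1.        ]] [-0.03881412 -0.90417163  0.88405648] [ 0.84865849 -0.31338634  0.13884638 -0.40285165]
top [[495.20277664   0.         319.89305686]
 [  0.         495.20277664 198.55343692]
 [  0.           0.           1.        ]] [ 0.34926155 -0.12062376  1.54600992] [ 0.70525972 -0.70457434  0.05971944 -0.05115972]
```

View pics/side0.png

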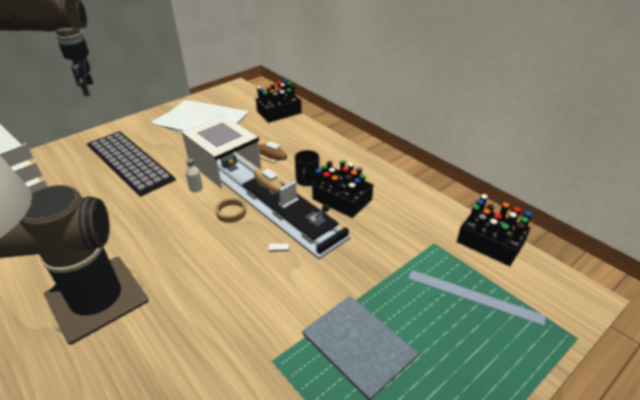

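View pics/top0.png

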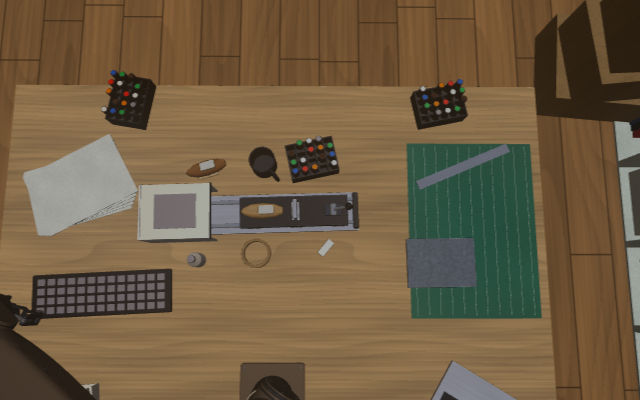

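```bash
cat >> h.py <<'E'
def load(n): return dict(np.load(n))
def pts(d):
    K=d["K"]; v,u=np.mgrid[0:400,0:640]; z=d["depth"]
    c=np.stack([(u-K[0,2])/K[0,0]*z,(v-K[1,2])/K[1,1]*z,z],-1)
    return c@R.from_quat(d["attitude"]).as_matrix().T+d["eye"]
def ray(d,u,v,h):
    K=d["K"]; r=R.from_quat(d["attitude"]).as_matrix()@np.array([(u-K[0,2])/K[0,0],(v-K[1,2])/K[1,1],1])
    e=d["eye"]; return e+r*(h-e[2])/r[2]
E
python3 - <<'E'
from h import *
t=load("top0.npz"); P=pts(t); 
im=t["color"][:,:,::-1]
cv2.imwrite("pics/topz.png",cv2.resize(im[170:260,200:370],None,fx=4.5,fy=4.5,interpolation=cv2.INTER_CUBIC))
s=load("side0.npz"); cv2.imwrite("pics/sidez.png",cv2.resize(s["color"][140:260,180:360,::-1],None,fx=4.4,fy=4.4,interpolation=cv2.INTER_CUBIC))
for v in (196,204,207,209,212,214,220,230): print(v,[tuple(np.round(P[v,u]*1000).astype(int)) for u in (290,293,296,299,310,330,345,350,353)])
E
```

```text
196 [(np.int64(595), np.int64(-47), np.int64(43)), (np.int64(595), np.int64(-56), np.int64(43)), (np.int64(594), np.int64(-66), np.int64(48)), (np.int64(594), np.int64(-75), np.int64(46)), (np.int64(594), np.int64(-108), np.int64(48)), (np.int64(594), np.int64(-170), np.int64(50)), (np.int64(594), np.int64(-216), np.int64(48)), (np.int64(600), np.int64(-234), np.int64(14)), (np.int64(595), np.int64(-241), np.int64(46))]
204 [(np.int64(570), np.int64(-47), np.int64(41)), (np.int64(560), np.int64(-59), np.int64(114)), (np.int64(563), np.int64(-67), np.int64(93)), (np.int64(570), np.int64(-75), np.int64(44)), (np.int64(569), np.int64(-109), np.int64(50)), (np.int64(566), np.int64(-169), np.int64(70)), (np.int64(558), np.int64(-211), np.int64(127)), (np.int64(557), np.int64(-225), np.int64(134)), (np.int64(571), np.int64(-241), np.int64(38))]
207 [(np.int64(561), np.int64(-47), np.int64(45)), (np.int64(551), np.int64(-59), np.int64(113)), (np.int64(553), np.int64(-68), np.int64(99)), (np.int64(560), np.int64(-75), np.int64(50)), (np.int64(561), np.int64(-109), np.int64(45)), (np.int64(55
[... 1600 characters left out ...]
np.int64(520), np.int64(-75), np.int64(47)), (np.int64(520), np.int64(-109), np.int64(47)), (np.int64(521), np.int64(-170), np.int64(46)), (np.int64(521), np.int64(-215), np.int64(47)), (np.int64(522), np.int64(-231), np.int64(36)), (np.int64(521), np.int64(-240), np.int64(41))]
230 [(np.int64(493), np.int64(-46), np.int64(8)), (np.int64(493), np.int64(-56), np.int64(11)), (np.int64(493), np.int64(-65), np.int64(16)), (np.int64(492), np.int64(-75), np.int64(23)), (np.int64(493), np.int64(-109), np.int64(14)), (np.int64(493), np.int64(-171), np.int64(12)), (np.int64(493), np.int64(-217), np.int64(13)), (np.int64(494), np.int64(-233), np.int64(3)), (np.int64(494), np.int64(-242), np.int64(8))]
```

```bash
sleep 1; ls pics
```

```text
side0.png
sidez.png
top0.png
topz.png
```

View pics/topz.png

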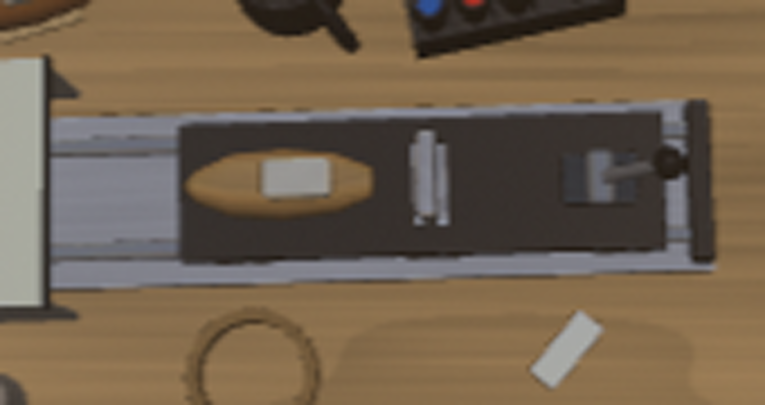

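View pics/sidez.png

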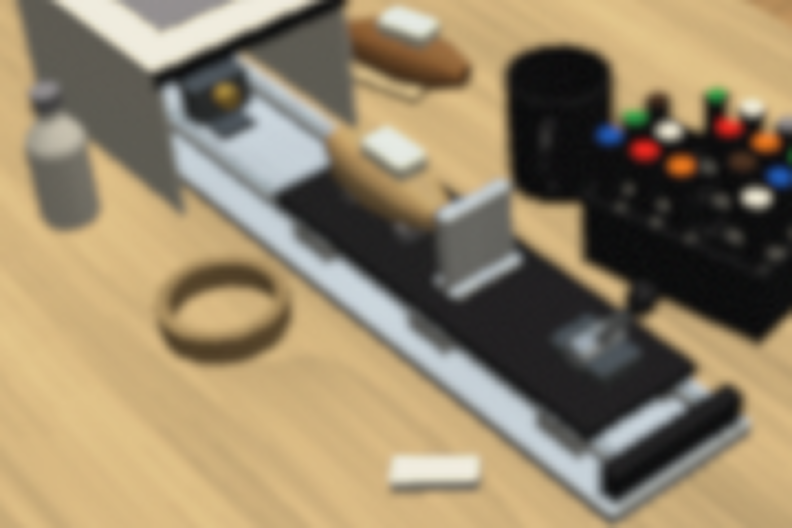

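```bash
python3 - <<'E'
from h import *
t=load("top0.npz"); P=pts(t); im=t["color"]
g=im.astype(int).max(2)
m=np.zeros((400,640),np.uint8); m[190:232,235:350]=(g<75)[190:232,235:350]
# deck: largest
n,l,st,c=cv2.connectedComponentsWithStats(m); i=1+st[1:,4].argmax(); print(st[i])
mm=(l==i).astype(np.uint8); cs,_=cv2.findContours(mm,cv2.RETR_EXTERNAL,cv2.CHAIN_APPROX_NONE)
C=max(cs,key=cv2.contourArea); 
W=np.array([ray(t,p[0][0],p[0][1],.048)[:2] for p in C]).astype(np.float32)*1000
print("deckrect",cv2.minAreaRect(W))
for nm,sel in (("lo",C[:,0,1]>215),("hi",C[:,0,1]<205)):
    w=W[sel]; w=w[(w[:,1]>-190)&(w[:,1]<60)]; p=np.polyfit(w[:,1],w[:,0],1); print(nm,p,np.std(w[:,0]-np.polyval(p,w[:,1])))
# plate top by bright mask z>85
Z=P[...,2]
m=(Z>.095)&(P[...,1]<-.04)&(P[...,1]>-.085)&(P[...,0]>.49)&(P[...,0]<.61)
v,u=np.nonzero(m); 
W=np.array([ray(t,a,b,.112)[:2] for a,b in zip(u,v)],np.float32)*1000
print("plate",len(W),cv2.minAreaRect(W),W.min(0),W.max(0))
# ball
m=(Z>.1)&(P[...,1]<-.19)&(P[...,1]>-.26)&(P[...,0]>.5)&(P[...,0]<.61); v,u=np.nonzero(m); print("ball",ray(t,u.mean(),v.mean(),.124)*1000,u.mean(),v.mean(),np.ptp(u),np.ptp(v))
s=load("side0.npz"); PS=pts(s); Z=PS[...,2]
m=(Z>.06)&(Z<.106)&(PS[...,1]<-.04)&(PS[...,1]>-.1)&(PS[...,0]>.51)&(PS[...,0]<.59)&(s["color"].min(2)>80)
q=PS[m]*1000; print("side plate",len(q),q.mean(0),np.percentile(q,[5,50,95],axis=0))
A=np.c_[q[:,0],np.ones(len(q))]; print(np.linalg.lstsq(A,q[:,1],rcond=None)[0])
# hood front, gold plunger
hsv=cv2.cvtColor(s["color"],cv2.COLOR_RGB2HSV); m=np.zeros_like(hsv[...,0],bool); m[155:170,220:240]=True
g=m&(hsv[...,1]>120)&(hsv[...,2]>60); v,u=np.nonzero(g); print("gold",u.mean(),v.mean(),len(u),np.median(PS[g],0)*1000)
Zt=P[...,2]; m=(Zt>.115)&(P[...,1]>.05)&(P[...,0]>.4)&(P[...,0]<.7)&(P[...,1]<.5); q=(P[m]*1000)[:,:2].astype(np.float32); print("hood",cv2.minAreaRect(q))
E
```

```text
[ 239  195  111   34 2610]
deckrect ((546.968505859375, -60.68064880371094), (95.78948974609375, 335.8951721191406), 1.774768590927124)
lo [-3.34991965e-02  4.99514432e+02] 0.9632598983416404
hi [-3.11047540e-02  5.91587663e+02] 0.8683992561984903
plate 86 ((546.7869873046875, -62.401432037353516), (56.05184555053711, 11.682284355163574), 0.5051773190498352) [518.76196  -68.426895] [574.7772   -56.313423]
ball [ 552.66405643 -215.69450274  124.        ] 346.69642857142856 205.98214285714286 10 7
side plate 208 [544.49011975 -72.77139175  83.75080022] [[520.00153418 -75.76607423  63.02915223]
 [544.84793999 -72.87290531  83.61197593]
 [570.38816035 -69.67108181 103.79386804]]
[ 1.01287220e-02 -7.82863808e+01]
gold 230.88 161.28 25 [536.22872694 226.76605582  45.99528756]
hood ((512.6497192382812, 283.0807800292969), (212.25599670410156, 211.3275909423828), 2.2327561378479004)
```

```bash
cat >> h.py <<'E'
a=np.arctan(0.0323); D=np.array([-np.sin(a),np.cos(a),0]); N=np.array([np.cos(a),np.sin(a),0])
def plan(target, zdir, Rm=None):
    s=readout.get_state(); Rc=R.from_quat(s["tcp_rot"])
    out=[]
    for sg in (1,-1):
        z=np.array(zdir)*sg; x=np.array([0,0,-1.]); y=np.cross(z,x)
        Rt=R.from_matrix(np.c_[x,y,z]); out.append(np.round((Rt*Rc.inv()).as_rotvec(),4))
    print("turn",out,"shift",np.round((np.array(target)-s["eef_pos"])*1000,1),"q6",s["qpos"][[0,5]])
E
python3 - <<'E'
from h import *
s=readout.get_state(); print(R.from_quat(s["tcp_rot"]).as_matrix().round(3))
plan([.5476,-.067,.2],D)
# centre-line points of plate: side picture rear face, and gold plunger at z guesses
S=load("side0.npz")
for h in (.03,.04,.05): print(h,ray(S,230.9,161.3,h)*1000)
T=load("top0.npz")
print(ray(T,350,206,.124)*1000, ray(T,283,210,.09)*1000)
E
```

```text
[[-0.001 -0.913  0.408]
 [-0.002  0.408  0.913]
 [-1.     0.    -0.002]]
turn [array([ 0.0021, -0.0008,  0.4521]), array([-1.0000e-03, -2.9000e-03, -2.6895e+00])] shift [ 272.8 -682.9  -30. ] q6 [ 1.00098508 -0.14999987]
0.03 [546.59330053 248.81456253  30.        ]
0.04 [539.73886603 235.31444606  40.        ]
0.05 [532.88443153 221.81432959  50.        ]
[ 552.6285212  -225.29071643  124.        ] [545.16952105 -28.96282259  90.        ]
```

Call:
move_arm(commands=[[0, 0, 0.1, 20, -50, 0, 160], [0, 0, 0.2, 40, -100, 0, 160], [0, 0, 0.3, 60, -150, 0, 160], [0, 0, 0.4, 80, -200, 0, 160], [0, 0, 0.452, 100, -250, 0, 160], [0, 0, 0.452, 120, -300, 0, 160], [0, 0, 0.452, 140, -350, 0, 160], [0, 0, 0.452, 160, -400, 0, 160], [0, 0, 0.452, 180, -450, 0, 160], [0, 0, 0.452, 200, -500, -5, 160], [0, 0, 0.452, 220, -550, -10, 160], [0, 0, 0.452, 240, -600, -15, 160]], newtons=20)

```text
time: 1.3
eef_pos: [0.4974, 0.0575, 0.2188]
tcp_rot: [0.508, -0.492, -0.507, -0.491]
contact_force: [1.6, 0.2, -0.9]
opening: 0.373
```

```bash
python3 - <<'E'
from h import *
plan([.5476,-.0655,.17],D); s=readout.get_state(); print(s["time"],s["eef_pos"],s["opening"],s["dq"].round(2))
E
```

```text
turn [array([ 0.002 , -0.0001,  0.0003]), array([-1.0000e-04, -3.1000e-03, -3.1413e+00])] shift [  50.2 -123.   -48.8] q6 [-0.08670686 -1.6888041 ]
1.3 [0.49743476 0.05754098 0.21884197] 0.37267780520929167 [-0.93  0.31 -0.2   0.   -0.11 -0.93]
```

Call:
move_arm(commands=[[0, 0, 0, 18, -45, -15, 160], [0, 0, 0, 36, -88, -30, 160], [0, 0, 0, 50, -123, -48, 160], [0, 0, 0, 50, -123, -60, 160], [0, 0, 0, 50, -123, -75, 160], [0, 0, 0, 50, -123, -75, 160]])

```text
time: 1.9
eef_pos: [0.5452, -0.064, 0.1407]
tcp_rot: [-0.507, 0.493, 0.51, 0.49]
contact_force: [0.2, 0.0, -0.2]
opening: 0.376
```

```bash
cat > look.py <<'E'
from h import *
import sys
tag=sys.argv[1]
s=readout.get_state(); print(s["time"],s["eef_pos"].round(4),s["opening"].round(3),s["contact_force"].round(1),s["dq"].round(3))
d=eyes.read_camera("side"); np.savez(f"side{tag}.npz",**{k:np.array(v) for k,v in d.items()})
d2=eyes.read_camera("top"); np.savez(f"top{tag}.npz",**{k:np.array(v) for k,v in d2.items()})
A=cv2.resize(d["color"][130:255,200:360,::-1],(512,400),interpolation=cv2.INTER_CUBIC)
B=cv2.resize(d2["color"][170:250,200:370,::-1],(425,200),interpolation=cv2.INTER_CUBIC)
o=np.zeros((600,512,3),np.uint8); o[:400]=A; o[400:,:425]=B
cv2.imwrite(f"pics/l{tag}.png",o)
E
python3 look.py 1
```

```text
Traceback (most recent call last):
  File "look.py", line 4, in <module>
    s=readout.get_state(); print(s["time"],s["eef_pos"].round(4),s["opening"].round(3),s["contact_force"].round(1),s["dq"].round(3))
                                                                 ^^^^^^^^^^^^^^^^^^
AttributeError: 'float' object has no attribute 'round'
```

```bash
sed -i 's/s\["opening"\].round(3)/round(s["opening"],3)/' look.py; python3 look.py 1
```

```text
1.9 [ 0.5452 -0.064   0.1407] 0.376 [ 0.2  0.  -0.2] [ 0.015 -0.03  -0.028  0.002  0.021 -0.002]
```

View pics/l1.png

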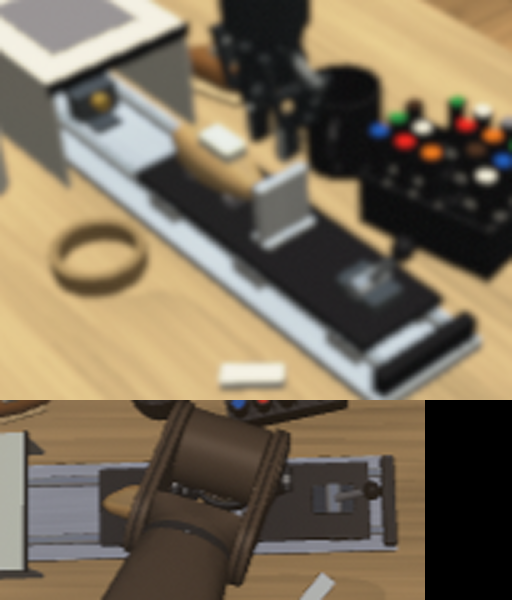

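Call:
move_arm(commands=[[0, 0, 0, 2, -1.5, -15, 160], [0, 0, 0, 2, -1.5, -30, 160], [0, 0, 0, 2, -1.5, -40, 160], [0, 0, 0, 2, -1.5, -40, 160]])

```text
time: 2.4
eef_pos: [0.5471, -0.0648, 0.1008]
tcp_rot: [-0.507, 0.493, 0.51, 0.49]
contact_force: [0.3, -0.1, -0.1]
opening: 0.371
```

```bash
python3 look.py 2
```

```text
2.4 [ 0.5471 -0.0648  0.1008] 0.371 [ 0.3 -0.1 -0.1] [-0.003 -0.019 -0.028  0.001  0.018  0.002]
```

View pics/l2.png

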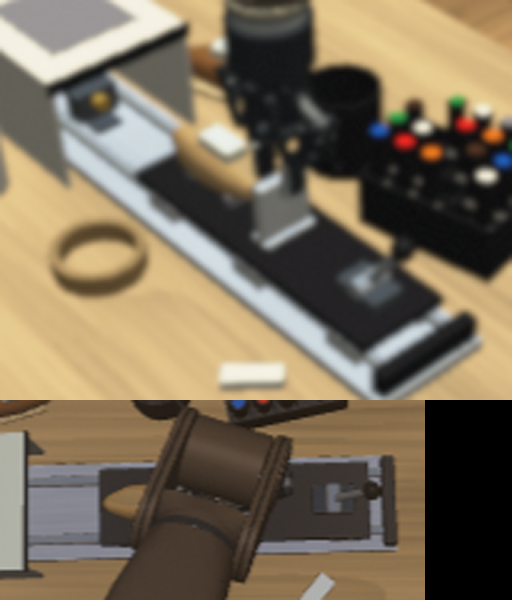

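Call:
move_arm(commands=[[0, 0, 0, 0.5, -1, -10, 160], [0, 0, 0, 0.5, -1, -20, 160], [0, 0, 0, 0.5, -1, -24, 160], [0, 0, 0, 0.5, -1, -24, 160]])

```text
time: 2.9
eef_pos: [0.5483, -0.0662, 0.0777]
tcp_rot: [-0.507, 0.493, 0.509, 0.49]
contact_force: [-0.2, -0.4, -0.5]
opening: 0.37
```

```bash
python3 look.py 3
```

```text
2.9 [ 0.5483 -0.0662  0.0777] 0.37 [-0.2 -0.4 -0.5] [ 0.002 -0.014 -0.013  0.     0.005 -0.   ]
```

View pics/l3.png

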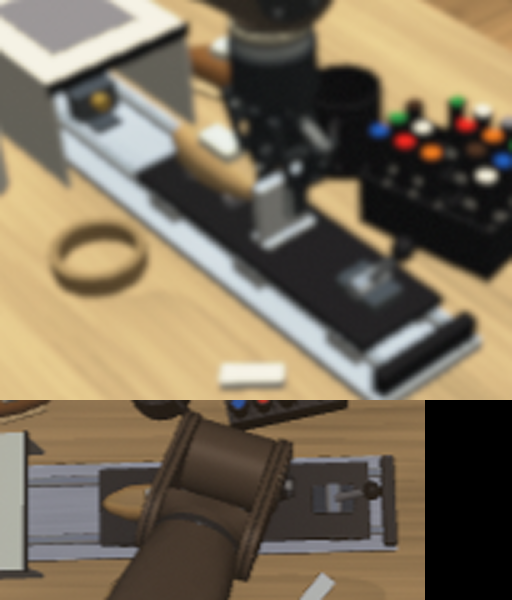

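Call:
move_arm(commands=[[0, 0, 0, 0, 0, 0, 175], [0, 0, 0, 0, 0, 0, 185], [0, 0, 0, 0, 0, 0, 195], [0, 0, 0, 0, 0, 0, 195]], newtons=20)

```text
time: 3.4
eef_pos: [0.5492, -0.0664, 0.079]
tcp_rot: [-0.508, 0.492, 0.509, 0.491]
contact_force: [-0.3, -0.7, -0.2]
opening: 0.233
```

Call:
move_arm(commands=[[0, 0, 0, 0, 0, 0, 199], [0, 0, 0, 0, 0, 0, 203], [0, 0, 0, 0, 0, 0, 203]])

```text
time: 3.7
eef_pos: [0.5492, -0.0665, 0.0791]
tcp_rot: [-0.508, 0.492, 0.509, 0.491]
contact_force: [0.2, -0.8, 0.0]
opening: 0.205
```

Call:
move_arm(commands=[[0, 0, 0, 0, 0, 0, 206], [0, 0, 0, 0, 0, 0, 209], [0, 0, 0, 0, 0, 0, 209]])

```text
time: 4.0
eef_pos: [0.5492, -0.0665, 0.079]
tcp_rot: [-0.508, 0.492, 0.509, 0.491]
contact_force: [0.5, -0.9, 0.4]
opening: 0.18
```

Call:
move_arm(commands=[[0, 0, 0, 0, 0, 0, 212], [0, 0, 0, 0, 0, 0, 215], [0, 0, 0, 0, 0, 0, 215]])

```text
time: 4.3
eef_pos: [0.5492, -0.0664, 0.079]
tcp_rot: [-0.508, 0.492, 0.509, 0.491]
contact_force: [-0.0, -0.2, -0.2]
opening: 0.161
```

Call:
move_arm(commands=[[0, 0, 0, 0, 0, 0, 218], [0, 0, 0, 0, 0, 0, 221], [0, 0, 0, 0, 0, 0, 221]])

```text
time: 4.6
eef_pos: [0.5492, -0.0657, 0.0791]
tcp_rot: [-0.508, 0.492, 0.509, 0.491]
contact_force: [-0.0, 4.5, 0.8]
opening: 0.136
```

Call:
move_arm(commands=[[0, 0, 0, 0, 0, 0, 225], [0, 0, 0, 0, 0, 0, 235], [0, 0, 0, 0, 0, 0, 235]], newtons=40)

```text
time: 4.9
eef_pos: [0.5492, -0.0657, 0.0791]
tcp_rot: [-0.508, 0.492, 0.509, 0.491]
contact_force: [-0.5, 3.8, 2.1]
opening: 0.137
```

Call:
move_arm(commands=[[0, 0, 0, 0, 0.5, 0, 235], [0, 0, 0, 0, 1, 0, 235], [0, 0, 0, 0, 1.5, 0, 235]])

```text
time: 5.2
eef_pos: [0.5492, -0.0655, 0.0791]
tcp_rot: [0.508, -0.493, -0.508, -0.491]
contact_force: [-0.5, -4.4, -0.1]
opening: 0.139
```

Call:
move_arm(commands=[[0, 0, 0, 0, 0.7, 0, 235], [0, 0, 0, 0, 1.4, 0, 235], [0, 0, 0, -0.1, 2, 0, 235]])

```text
time: 5.5
eef_pos: [0.5492, -0.0645, 0.0792]
tcp_rot: [0.509, -0.493, -0.508, -0.49]
contact_force: [-0.5, -6.5, -0.5]
opening: 0.131
```

Call:
move_arm(commands=[[0, 0, 0, 0, 1.2, 0, 235], [0, 0, 0, 0, 1.8, 0, 235], [0, 0, 0, 0, 2.4, 0, 235], [0, 0, 0, -0.1, 3, 0, 235]])

```text
time: 5.9
eef_pos: [0.5492, -0.0639, 0.0792]
tcp_rot: [0.51, -0.494, -0.507, -0.489]
contact_force: [-1.5, -11.5, -2.2]
opening: 0.137
```

Call:
move_arm(commands=[[0, 0, 0, 0, 2.4, 0, 235], [0, 0, 0, 0, 3, 0, 235], [0, 0, 0, 0, 3.6, 0, 235], [0, 0, 0, -0.1, 4, 0, 235]])

```text
time: 6.3
eef_pos: [0.5491, -0.0615, 0.0792]
tcp_rot: [0.511, -0.495, -0.506, -0.488]
contact_force: [-0.4, -8.1, -0.9]
opening: 0.133
```

Call:
move_arm(commands=[[0, 0, 0, 0, 2.5, 0, 235], [0, 0, 0, -0.1, 4, 0, 235], [0, 0, 0, -0.2, 5.5, 0, 235], [0, 0, 0, -0.2, 7, 0, 235], [0, 0, 0, -0.3, 8.5, 0, 235], [0, 0, 0, -0.3, 10, 0, 235], [0, 0, 0, -0.4, 12, 0, 235], [0, 0, 0, -0.5, 14, 0, 235], [0, 0, 0, -0.5, 16, 0, 235], [0, 0, 0, -0.6, 18, 0, 235], [0, 0, 0, -0.6, 20, 0, 235], [0, 0, 0, -0.7, 22, 0, 235]])

```text
time: 7.5
eef_pos: [0.5484, -0.0393, 0.0792]
tcp_rot: [0.511, -0.495, -0.506, -0.488]
contact_force: [-0.5, -4.2, -1.0]
opening: 0.128
```

```bash
python3 look.py 4; python3 -c "
from h import *
plan([.5476,-.0445,.08],D)"
```

```text
7.5 [ 0.5484 -0.0393  0.0792] 0.128 [-0.5 -4.2 -1. ] [ 0.035 -0.005  0.005 -0.    -0.003  0.035]
turn [array([ 0.0099, -0.0014, -0.0014]), array([2.3000e-03, 1.5600e-02, 3.1402e+00])] shift [-0.8 -5.5  0.8] q6 [-0.2509498  -1.84834064]
```

View pics/l4.png

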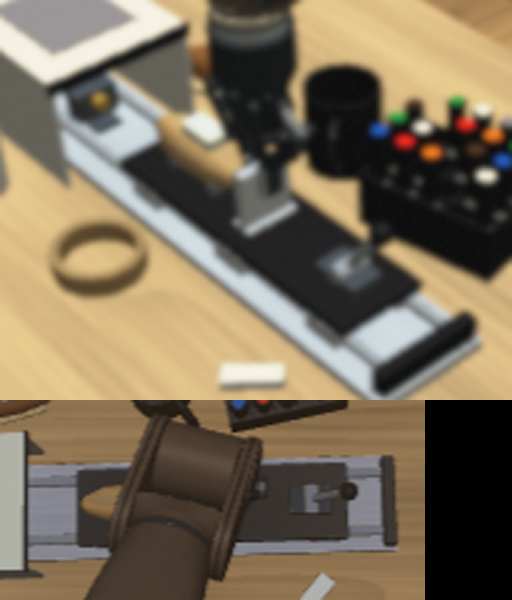

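Call:
move_arm(commands=[[0.003, 0, 0, -0.1, 3, 0, 235], [0.006, 0, 0, -0.2, 6, 0, 235], [0.006, 0, 0, -0.3, 9, 0, 235], [0.006, 0, 0, -0.4, 12, 0, 235], [0.006, 0, 0, -0.5, 15, 0, 235], [0.006, 0, 0, -0.6, 18, 0, 235], [0.006, 0, 0, -0.7, 21, 0, 235], [0.006, 0, 0, -0.8, 24, 0, 235], [0.006, 0, 0, -0.9, 27, 0, 235], [0.006, 0, 0, -1, 30, 0, 235], [0.006, 0, 0, -1.1, 33, 0, 235], [0.006, 0, 0, -1.2, 36, 0, 235]])

```text
time: 8.8
eef_pos: [0.5473, -0.0028, 0.0792]
tcp_rot: [0.509, -0.493, -0.508, -0.49]
contact_force: [1.7, -4.5, -2.2]
opening: 0.133
```

```bash
python3 look.py 5; python3 - <<'E'
from h import *
s=load("side5.npz")
cv2.imwrite("pics/s5z.png",cv2.resize(s["color"][140:210,200:290,::-1],None,fx=8,fy=8,interpolation=cv2.INTER_CUBIC))
E
```

```text
8.8 [ 0.5473 -0.0028  0.0792] 0.133 [ 1.7 -4.5 -2.2] [ 0.055 -0.001  0.002  0.    -0.     0.056]
```

View pics/s5z.png

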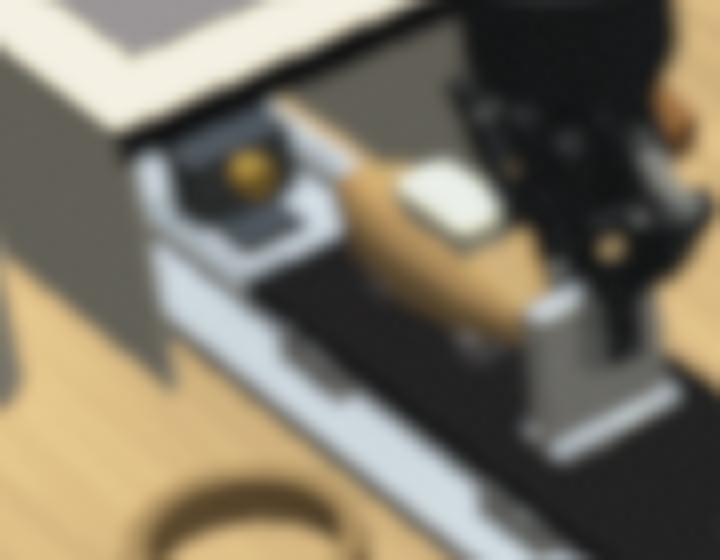

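```bash
python3 - <<'E'
from h import *
s=load("side5.npz")
for uv,h in (((237.1,171.3),.048),((231.2,161.2),.043),((228.5,168),.014)): print(ray(s,*uv,h)*1000)
E
```

```text
[519.03507292 163.3825873   48.        ]
[538.73489843 231.10701113  43.        ]
[530.41769252 241.87863586  14.        ]
```

Call:
move_arm(commands=[[0, 0, 0, -0.1, 3, 0, 235], [0, 0, 0, -0.2, 6, 0, 235], [0, 0, 0, -0.3, 9, 0, 235], [0, 0, 0, -0.4, 12, 0, 235], [0, 0, 0, -0.5, 15, 0, 235], [0, 0, 0, -0.6, 18, 0, 235], [0, 0, 0, -0.7, 21, 0, 235], [0, 0, 0, -0.8, 24, 0, 235], [0, 0, 0, -0.9, 27, 0, 235], [0, 0, 0, -1, 30, 0, 235], [0, 0, 0, -1.1, 33, 0, 235], [0, 0, 0, -1.1, 34, 0, 235]])

```text
time: 10.1
eef_pos: [0.5462, 0.0322, 0.0792]
tcp_rot: [0.509, -0.492, -0.508, -0.491]
contact_force: [2.1, -4.1, -1.3]
opening: 0.132
```

```bash
python3 look.py 6; python3 - <<'E'
from h import *
s=load("side6.npz")
cv2.imwrite("pics/s6z.png",cv2.resize(s["color"][140:210,200:290,::-1],None,fx=8,fy=8,interpolation=cv2.INTER_CUBIC))
E
```

```text
10.1 [0.5462 0.0322 0.0792] 0.132 [ 2.1 -4.1 -1.3] [ 0.013  0.002 -0.002 -0.003  0.004  0.015]
```

View pics/s6z.png

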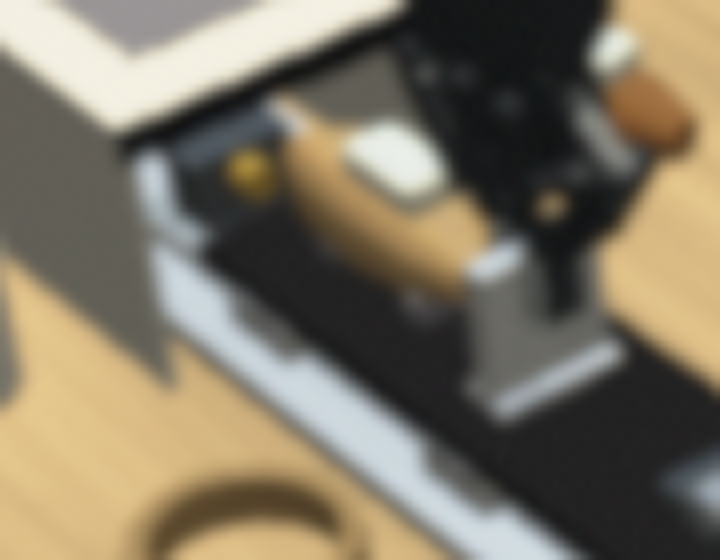

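Call:
move_arm(commands=[[0, 0, 0, -0.1, 2, 0, 235], [0, 0, 0, -0.1, 3.5, 0, 235], [0, 0, 0, -0.2, 5, 0, 235], [0, 0, 0, -0.2, 6.5, 0, 235], [0, 0, 0, -0.2, 8, 0, 235], [0, 0, 0, -0.3, 9.5, 0, 235], [0, 0, 0, -0.3, 11, 0, 235]])

```text
time: 10.9
eef_pos: [0.5458, 0.0434, 0.0792]
tcp_rot: [0.509, -0.492, -0.508, -0.491]
contact_force: [1.9, -3.9, -1.1]
opening: 0.133
```

Call:
move_arm(commands=[[0, 0, 0, -0.1, 1.5, 0, 235], [0, 0, 0, -0.1, 2.5, 0, 235], [0, 0, 0, -0.1, 3.5, 0, 235], [0, 0, 0, -0.1, 4.5, 0, 235]])

```text
time: 11.3
eef_pos: [0.5457, 0.048, 0.0791]
tcp_rot: [0.509, -0.492, -0.508, -0.491]
contact_force: [2.4, -3.7, -1.3]
opening: 0.137
```

```bash
python3 look.py 7; python3 - <<'E'
from h import *
s=load("side7.npz")
cv2.imwrite("pics/s7z.png",cv2.resize(s["color"][140:210,200:290,::-1],None,fx=8,fy=8,interpolation=cv2.INTER_CUBIC))
E
```

```text
11.3 [0.5457 0.048  0.0791] 0.137 [ 2.4 -3.7 -1.3] [ 0.018  0.002 -0.001 -0.002  0.001  0.016]
```

View pics/s7z.png

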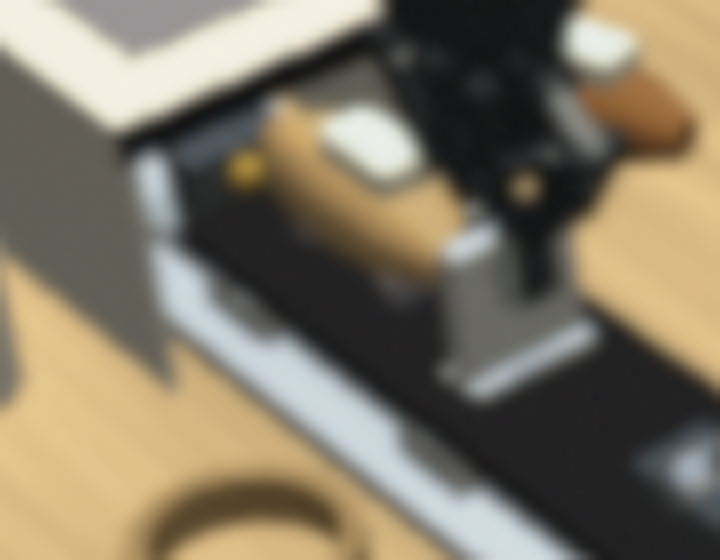

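Call:
move_arm(commands=[[0, 0, 0, 0, 1.2, 0, 235], [0, 0, 0, -0.1, 2.2, 0, 235], [0, 0, 0, -0.1, 3.2, 0, 235], [0, 0, 0, -0.1, 4, 0, 235]])

```text
time: 11.8
eef_pos: [0.5455, 0.0523, 0.0791]
tcp_rot: [0.509, -0.492, -0.508, -0.491]
contact_force: [2.2, -3.3, -1.1]
opening: 0.128
```

Call:
move_arm(commands=[[0, 0, 0, 0, 1.2, 0, 235], [0, 0, 0, -0.1, 2.2, 0, 235], [0, 0, 0, -0.1, 3.2, 0, 235]])

```text
time: 12.1
eef_pos: [0.5454, 0.0555, 0.0791]
tcp_rot: [0.509, -0.492, -0.508, -0.491]
contact_force: [2.7, -4.8, -1.1]
opening: 0.131
```

Call:
move_arm(commands=[[0, 0, 0, 0, 1.2, 0, 235], [0, 0, 0, -0.1, 2.2, 0, 235], [0, 0, 0, -0.1, 3, 0, 235]])

```text
time: 12.4
eef_pos: [0.5454, 0.0582, 0.0792]
tcp_rot: [0.509, -0.492, -0.508, -0.49]
contact_force: [1.6, -6.1, -1.1]
opening: 0.132
```

Call:
move_arm(commands=[[0, 0, 0, 0, 0.7, 0, 235], [0, 0, 0, 0, 1.2, 0, 235]])

```text
time: 12.6
eef_pos: [0.5454, 0.0585, 0.0792]
tcp_rot: [0.509, -0.493, -0.508, -0.49]
contact_force: [1.3, -9.0, -1.7]
opening: 0.136
```

Call:
move_arm(commands=[[0, 0, 0, 0, 0.7, 0, 235], [0, 0, 0, 0, 1.2, 0, 235]])

```text
time: 12.8
eef_pos: [0.5453, 0.0585, 0.0792]
tcp_rot: [0.51, -0.494, -0.507, -0.489]
contact_force: [1.2, -11.1, -2.1]
opening: 0.131
```

Call:
move_arm(commands=[[0, 0, 0, 0, 0.6, 0, 235], [0, 0, 0, 0, 0.6, 0, 235], [0, 0, 0, 0, 0.4, 0, 235], [0, 0, 0, 0, 0.3, 0, 235]])

```text
time: 13.2
eef_pos: [0.5453, 0.0585, 0.0792]
tcp_rot: [0.51, -0.494, -0.507, -0.489]
contact_force: [1.3, -5.5, -0.8]
opening: 0.138
```

```bash
python3 look.py 8;  python3 - <<'E'
from h import *
plan([.5453,.0585,.08],D)
s=load("side8.npz")
cv2.imwrite("pics/s8z.png",cv2.resize(s["color"][140:210,200:290,::-1],None,fx=8,fy=8,interpolation=cv2.INTER_CUBIC))
E
```

```text
13.2 [0.5453 0.0585 0.0792] 0.138 [ 1.3 -5.5 -0.8] [-0.002  0.001 -0.     0.001 -0.001 -0.002]
turn [array([ 0.0069, -0.0019, -0.0015]), array([3.0000e-03, 1.0900e-02, 3.1401e+00])] shift [-0.   0.   0.8] q6 [-0.07490671 -1.67451174]
```

View pics/s8z.png

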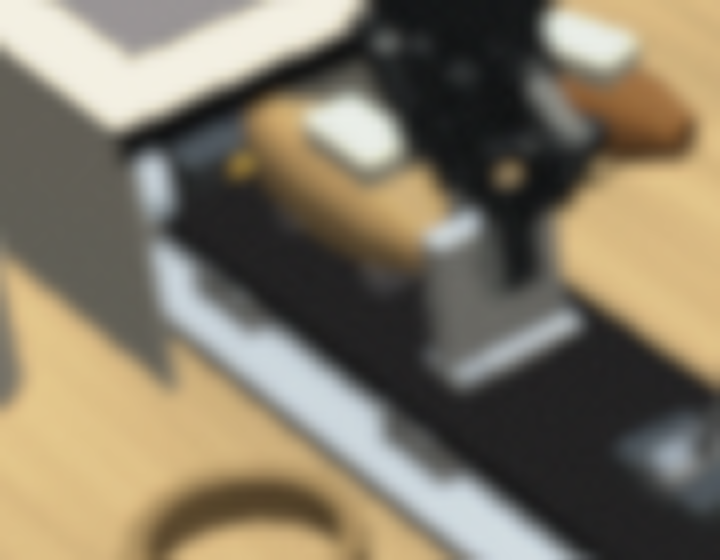

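Call:
move_arm(commands=[[0, 0, 0, 0, 0.4, 0, 205], [0, 0, 0, 0, 0.4, 0, 185], [0, 0, 0, 0, 0.4, 0, 170], [0, 0, 0, 0, 0, 0, 160], [0, 0, 0, 0, 0, 0, 160]], newtons=20)

```text
time: 13.8
eef_pos: [0.5453, 0.0588, 0.0792]
tcp_rot: [0.51, -0.494, -0.507, -0.489]
contact_force: [-0.2, -0.2, -0.3]
opening: 0.377
```

```bash
python3 look.py 9; python3 - <<'E'
from h import *
for t in "89":
    s=load(f"side{t}.npz")
    g=cv2.cvtColor(s["color"],cv2.COLOR_RGB2GRAY).astype(np.float32); r=g[180:190,245:280]
    if t=="8": a=r
    else: print(cv2.phaseCorrelate(a,r))
E
```

```text
13.8 [0.5453 0.0588 0.0792] 0.377 [-0.2 -0.2 -0.3] [-0.002  0.    -0.001 -0.002 -0.002  0.   ]
((0.03422275045223344, 0.07692407848913785), 0.9969693173964819)
```

View pics/l9.png

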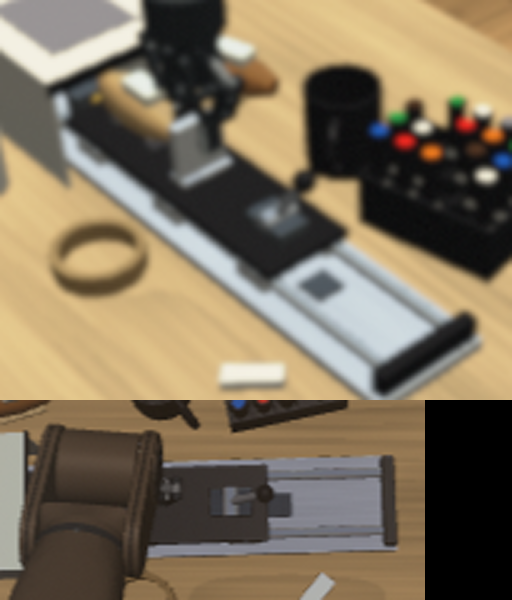

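Call:
move_arm(commands=[[0, 0, 0, 0, 0, 25, 160], [0, 0, 0, 0, 0, 70, 160], [0, 0, 0, 0, 0, 110, 160], [0.006, 0, 0, 1, -40, 120, 200], [0.006, 0, 0, 2, -85, 120, 255], [0.006, 0, 0, 4, -130, 120, 255], [0.006, 0, 0, 5, -170, 120, 255], [0.006, 0, 0, 5, -197, 120, 255], [0.006, 0, 0, 5, -197, 120, 255], [0.006, 0, 0, 5, -197, 120, 255]])

```text
time: 14.9
eef_pos: [0.5501, -0.1385, 0.199]
tcp_rot: [-0.507, 0.492, 0.509, 0.491]
contact_force: [-0.1, 0.7, -0.3]
opening: -0.001
```

```bash
python3 look.py 10; python3 - <<'E'
from h import *
t=load("top9.npz"); P=pts(t); Z=P[...,2]
m=(Z>.1)&(P[...,1]<-.06)&(P[...,1]>-.15)&(P[...,0]>.52)&(P[...,0]<.58); v,u=np.nonzero(m); print(u,v)
print(ray(t,305.6,207.2,.124)*1000)
s=load("side10.npz"); P=pts(s); Z=P[...,2]
m=(P[...,1]<-.05)&(P[...,1]>-.16)&(P[...,0]>.52)&(P[...,0]<.585)&(Z>.1)&(Z<.14)
n,l,st,c=cv2.connectedComponentsWithStats(m.astype(np.uint8)); 
for i in range(1,n): print(st[i],c[i],ray(s,*c[i],.124)*1000, np.median(P[l==i],0)*1000)
plan([.55,-.137,.115],D)
E
```

```text
14.9 [ 0.5501 -0.1385  0.199 ] -0.001 [-0.1  0.7 -0.3] [ 0.031 -0.007  0.01  -0.001 -0.001 -0.   ]
[303 304 305 306 307 302 303 304 305 306 307 308 302 303 304 305 306 307
 308 300 301 302 303 304 305 306 307 308 299 300 301 302 304 305 306 307
 308 297 298 299 300 301 302 303 304 305 306 307 308 303 304 305 306 307] [204 204 204 204 204 205 205 205 205 205 205 205 206 206 206 206 206 206
 206 207 207 207 207 207 207 207 207 207 208 208 208 208 208 208 208 208
 208 209 209 209 209 209 209 209 209 209 209 209 209 210 210 210 210 210]
[548.8896254  -96.45881986 124.        ]
[290 183   9  10  58] [294.39655172 187.13793103] [ 546.08507431 -101.53183426  124.        ] [ 545.00416141 -103.96555671  126.90361402]
turn [array([ 0.0001, -0.0023, -0.0025]), array([3.6000e-03, 2.0000e-04, 3.1391e+00])] shift [ -0.2   0.3 -84. ] q6 [-0.42301194 -2.02816974]
```

View pics/l10.png

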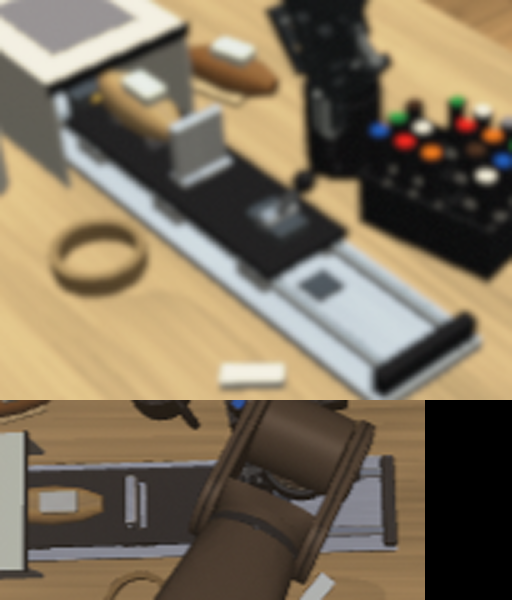

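Call:
move_arm(commands=[[0, 0, 0, 0, -2, -30, 255], [0, 0, 0, 0, -2, -60, 255], [0, 0, 0, 0, -2, -75, 255], [0, 0, 0, 0, -2, -84, 255], [0, 0, 0, 0, -2, -84, 255]])

```text
time: 15.5
eef_pos: [0.5497, -0.1384, 0.114]
tcp_rot: [-0.508, 0.492, 0.51, 0.49]
contact_force: [-0.6, 0.0, -0.5]
opening: -0.001
```

```bash
python3 look.py 11
```

```text
15.5 [ 0.5497 -0.1384  0.114 ] -0.001 [-0.6  0.  -0.5] [-0.005 -0.023 -0.031  0.     0.009  0.   ]
```

View pics/l11.png

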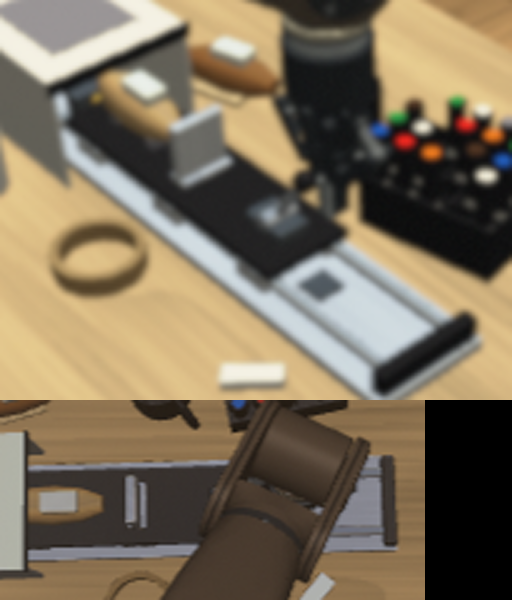

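Call:
move_arm(commands=[[0, 0, 0, -0.1, 4, 0, 255], [0, 0, 0, -0.3, 8, 0, 255], [0, 0, 0, -0.4, 12, 0, 255], [0, 0, 0, -0.5, 16, 0, 255], [0, 0, 0, -0.6, 20, 0, 255], [0, 0, 0, -0.8, 24, 0, 255], [0, 0, 0, -0.9, 28, 0, 255], [0, 0, 0, -1, 32, 0, 255], [0, 0, 0, -1.2, 36, 0, 255], [0, 0, 0, -1.3, 40, 0, 255]])

```text
time: 16.6
eef_pos: [0.553, -0.1031, 0.1214]
tcp_rot: [0.513, -0.491, -0.504, -0.491]
contact_force: [0.9, -2.5, 2.9]
opening: -0.003
```

```bash
python3 look.py 12
```

```text
16.6 [ 0.553  -0.1031  0.1214] -0.003 [ 0.9 -2.5  2.9] [ 0.086  0.007  0.061  0.072 -0.02   0.07 ]
```

View pics/l12.png

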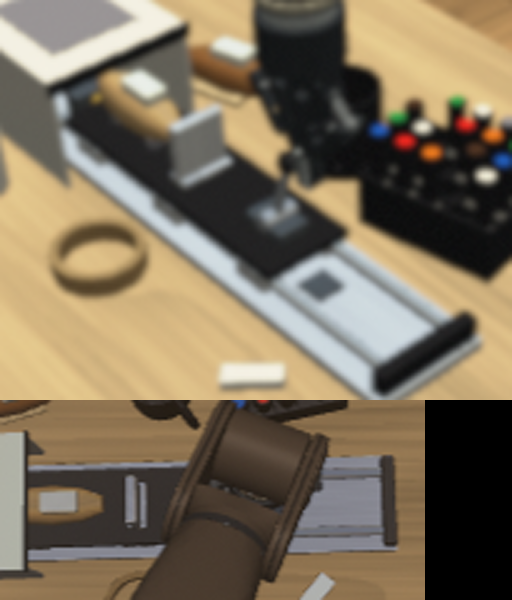

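```bash
python3 - <<'E'
from h import *
plan([.5485,-.1031,.12],D)
s=readout.get_state(); print(s["time"],s["eef_pos"],s["contact_force"],s["wrist_torque"])
d=load("side12.npz"); cv2.imwrite("pics/s12z.png",cv2.resize(d["color"][150:210,260:350,::-1],None,fx=8,fy=8,interpolation=cv2.INTER_CUBIC))
E
```

```text
turn [array([ 0.0036,  0.004 , -0.0027]), array([-0.0062,  0.0057,  3.1389])] shift [-2.8 -2.6  1.6] q6 [-0.3605131  -1.96511185]
16.7 [ 0.55126202 -0.10051921  0.11837786] [ 0.63873592 -2.88463175  2.21481587] [-0.4012011  -0.06118096  0.03162016]
```

View pics/s12z.png

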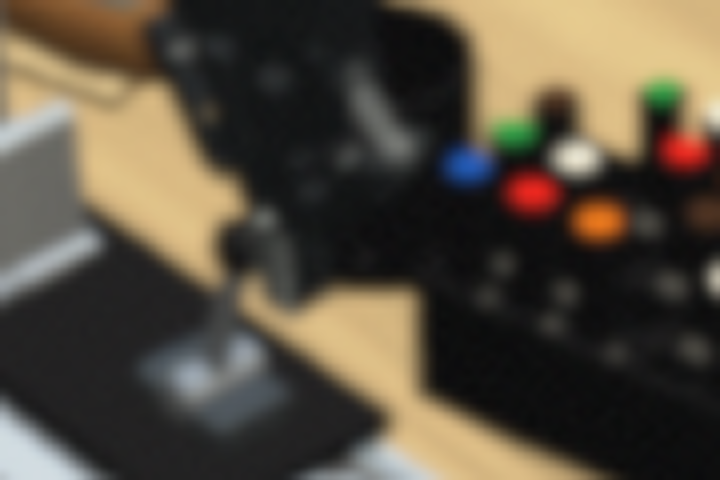

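```bash
python3 - <<'E'
from h import *
for n in("side","top"):
    a=load(f"{n}0.npz")["color"];b=load(f"{n}12.npz")["color"]
    d=np.abs(a.astype(int)-b).max(2).astype(np.uint8)
    y=slice(130,260) if n=="side" else slice(130,270); x=slice(200,390)
    cv2.imwrite(f"pics/d12{n}.png",cv2.resize(np.vstack([b[y,x,::-1],np.repeat(d[y,x,None]*2,3,2)]),None,fx=2.1,fy=2.1))
E
```

```text
(no output)
```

View pics/d12side.png

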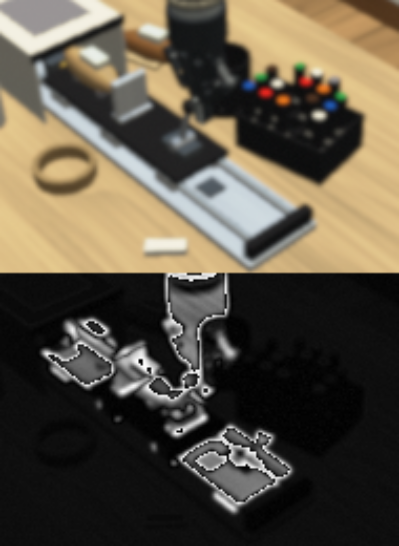

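View pics/d12top.png

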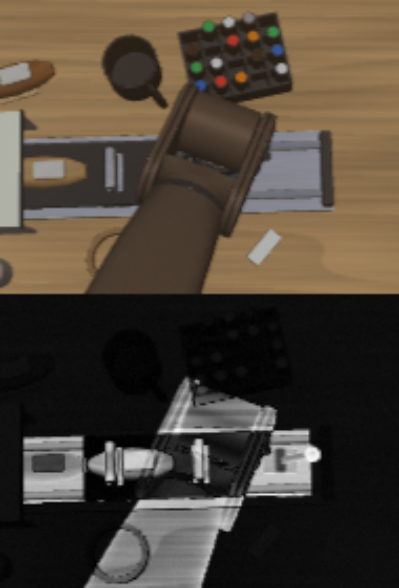

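Call:
move_arm(commands=[[0.003, 0, 0, -1, 3, 1, 255], [0.003, 0.003, 0, -2, 6, 2, 255], [0.003, 0.003, 0, -3, 9, 3, 255], [0.003, 0.003, 0, -3, 12, 3, 255], [0.003, 0.003, 0, -3, 15, 3, 255], [0.003, 0.003, 0, -3.2, 18, 3, 255], [0.003, 0.003, 0, -3.3, 21, 3, 255], [0.003, 0.003, 0, -3.4, 24, 2, 255]])

```text
time: 17.5
eef_pos: [0.5478, -0.0762, 0.1203]
tcp_rot: [0.509, -0.491, -0.508, -0.491]
contact_force: [-0.2, -1.4, 1.8]
opening: 0.001
```

```bash
python3 look.py 13; python3 - <<'E'
from h import *
d=load("side13.npz"); cv2.imwrite("pics/s13z.png",cv2.resize(d["color"][150:210,240:330,::-1],None,fx=8,fy=8,interpolation=cv2.INTER_CUBIC))
s=readout.get_state(); print(s["time"],s["eef_pos"],s["contact_force"],s["wrist_torque"])
E
```

```text
17.5 [ 0.5478 -0.0762  0.1203] 0.001 [-0.2 -1.4  1.8] [ 0.05   0.002  0.018  0.002 -0.024  0.051]
17.6 [ 0.54759937 -0.07582198  0.12000418] [ 0.82810568 -0.42087919  0.69228484] [-0.09485988 -0.09342128 -0.01703463]
```

View pics/s13z.png

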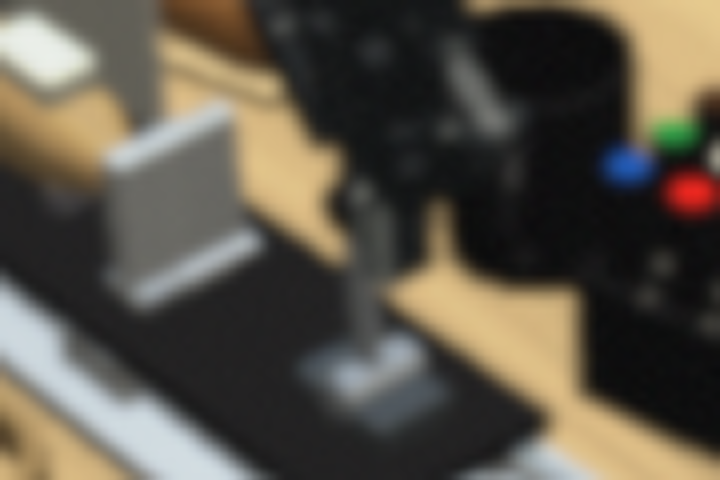

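Call:
move_arm(commands=[[0, 0, 0, -0.1, 3, 0, 255], [0, 0, 0, -0.2, 6, -1, 255], [0, 0, 0, -0.3, 9, -2, 255], [0, 0, 0, -0.4, 12, -3, 255], [0, 0, 0, -0.5, 15, -3, 255], [0, 0, 0, -0.6, 18, -4, 255], [0, 0, 0, -0.7, 21, -4, 255], [0, 0, 0, -0.8, 24, -4, 255]])

```text
time: 18.4
eef_pos: [0.5464, -0.0516, 0.1154]
tcp_rot: [-0.509, 0.491, 0.509, 0.491]
contact_force: [-0.1, -1.7, -1.8]
opening: 0.003
```

```bash
python3 look.py 14; python3 - <<'E'
from h import *
d=load("side14.npz"); cv2.imwrite("pics/s14z.png",cv2.resize(d["color"][150:210,240:330,::-1],None,fx=8,fy=8,interpolation=cv2.INTER_CUBIC))
s=readout.get_state(); print(s["time"],s["eef_pos"],s["contact_force"],s["wrist_torque"])
E
```

```text
18.4 [ 0.5464 -0.0516  0.1154] 0.003 [-0.1 -1.7 -1.8] [ 0.052 -0.008  0.01  -0.003  0.003  0.052]
18.5 [ 0.54632038 -0.05126666  0.11548649] [ 0.50043252 -1.06564331 -1.40432851] [-0.06423056 -0.04851588 -0.01289312]
```

View pics/s14z.png

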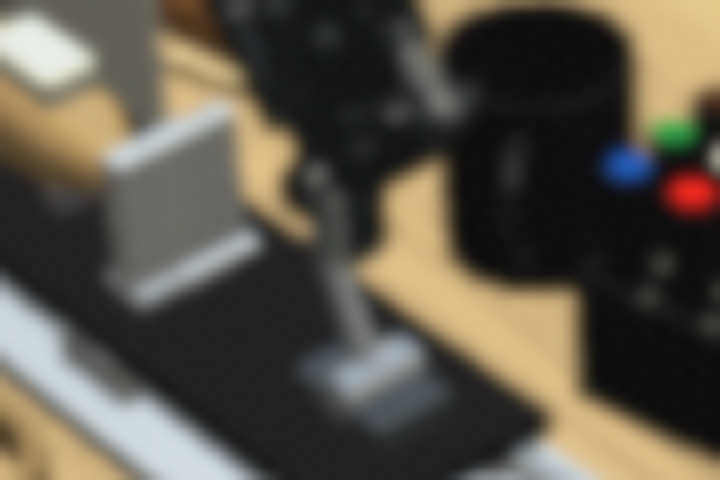

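Call:
move_arm(commands=[[0, 0, 0, -0.1, 2, 0, 255], [0, 0, 0, -0.1, 4, 0, 255], [0, 0, 0, -0.2, 6, 0, 255], [0, 0, 0, -0.3, 8, 0, 255]])

```text
time: 18.9
eef_pos: [0.5458, -0.0432, 0.1153]
tcp_rot: [-0.508, 0.491, 0.509, 0.491]
contact_force: [0.0, -1.9, -2.3]
opening: -0.001
```

Call:
move_arm(commands=[[0, 0, 0, -0.1, 1.5, 0, 255], [0, 0, 0, -0.1, 3, 0, 255]])

```text
time: 19.1
eef_pos: [0.5457, -0.0401, 0.1153]
tcp_rot: [-0.508, 0.491, 0.509, 0.491]
contact_force: [0.4, -2.3, -1.6]
opening: -0.001
```

```bash
python3 look.py 15; python3 - <<'E'
from h import *
d=load("side15.npz"); cv2.imwrite("pics/s15z.png",cv2.resize(d["color"][150:210,240:330,::-1],None,fx=8,fy=8,interpolation=cv2.INTER_CUBIC))
E
```

```text
19.1 [ 0.5457 -0.0401  0.1153] -0.001 [ 0.4 -2.3 -1.6] [ 0.027 -0.003  0.001  0.    -0.001  0.025]
```

View pics/s15z.png

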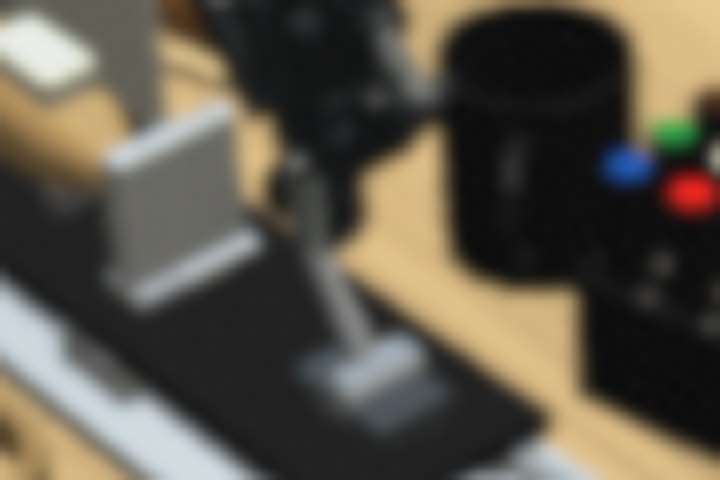

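Still ~2 N, not at its stop; a bit further.

Call:
move_arm(commands=[[0, 0, 0, -0.1, 1.5, 0, 255], [0, 0, 0, -0.1, 3, 0, 255], [0, 0, 0, -0.1, 4, 0, 255]])

```text
time: 19.5
eef_pos: [0.5458, -0.0373, 0.1156]
tcp_rot: [0.51, -0.492, -0.509, -0.49]
contact_force: [-0.5, -8.7, -1.9]
opening: 0.001
```

Call:
move_arm(commands=[[0, 0, 0, -0.1, 1.5, 0, 255], [0, 0, 0, -0.1, 2.5, 0, 255]])

```text
time: 19.7
eef_pos: [0.5458, -0.0371, 0.1157]
tcp_rot: [0.511, -0.493, -0.508, -0.488]
contact_force: [-1.2, -11.2, -3.0]
opening: -0.002
```

Call:
move_arm(commands=[[0, 0, 0, 0, 1, 0, 255], [0, 0, 0, -0.1, 2, 0, 255]])

```text
time: 19.9
eef_pos: [0.5458, -0.0372, 0.1157]
tcp_rot: [0.513, -0.494, -0.507, -0.486]
contact_force: [0.2, -10.3, -3.5]
opening: -0.001
```

Call:
move_arm(commands=[[0, 0, 0, 0, -3, 0, 255], [0, 0, 0, 0, -12, 0, 255], [0, 0, 0, 1, -25, 0, 255], [0, 0, 0, 1, -40, 0, 255], [0, 0, 0, 1, -45, 20, 255], [0, 0, 0, 1, -45, 60, 255], [0, 0, 0, 1, -80, 110, 255], [0, 0, 0, 1, -130, 120, 255], [0, 0, 0, 1, -180, 120, 255], [0, 0, 0, 1, -180, 120, 255], [0, 0, 0, 1, -180, 120, 255]])

```text
time: 21.0
eef_pos: [0.5463, -0.2194, 0.2356]
tcp_rot: [0.512, -0.494, -0.506, -0.488]
contact_force: [0.8, 0.6, -0.8]
opening: -0.004
```

```bash
python3 look.py 16; python3 - <<'E'
from h import *
T0=load("side9.npz"); T1=load("side16.npz")
for r in ((slice(192,215),slice(252,300)),(slice(165,190),slice(250,268)),(slice(150,172),slice(225,250))):
    f=lambda T:cv2.cvtColor(T["color"],cv2.COLOR_RGB2GRAY).astype(np.float32)[r]
    print("shift px",cv2.phaseCorrelate(f(T0),f(T1)))
t=load("top16.npz"); P=pts(t); Z=P[...,2]
m=(Z>.1)&(P[...,1]<.03)&(P[...,1]>-.1)&(P[...,0]>.52)&(P[...,0]<.58); v,u=np.nonzero(m); print("ball",u.min(),u.max(),ray(t,u.min()+3.5,v.mean(),.124)*1000)
m=(Z>.1)&(P[...,1]<.08)&(P[...,1]>.03)&(P[...,0]>.51)&(P[...,0]<.58); v,u=np.nonzero(m); print("plate",ray(t,u.mean(),v.mean(),.112)*1000)
E
```

```text
21.0 [ 0.5463 -0.2194  0.2356] -0.004 [ 0.8  0.6 -0.8] [ 0.052 -0.01   0.035  0.014  0.008  0.012]
shift px ((-0.027816629494569867, 0.10400700717899625), 0.9154329014321169)
shift px ((0.02381161438004753, 0.4001218510894251), 0.8851953864097595)
shift px ((0.8459245339279047, -0.13391738966619826), 0.856024610598882)
ball 273 285 [546.30656105 -12.23045784 124.        ]
plate [543.99469288  61.39277903 112.        ]
```

View pics/l16.png

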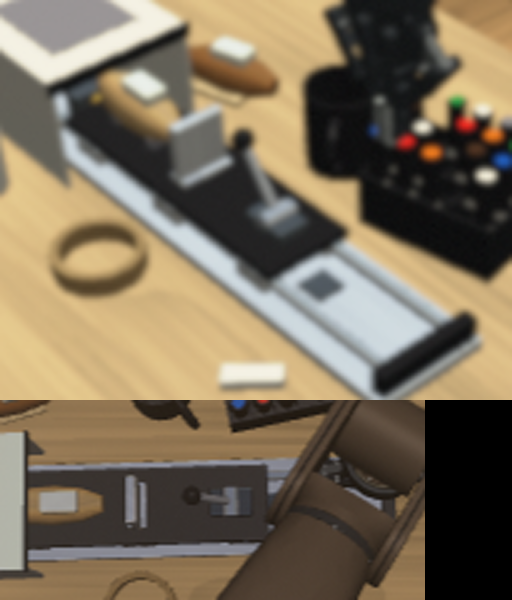

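```bash
python3 - <<'E'
from h import *
A=load("side10.npz"); B=load("side16.npz")
for r in ((slice(160,190),slice(248,275)),(slice(192,218),slice(250,310)),(slice(150,180),slice(218,255))):
    f=lambda T:cv2.cvtColor(T["color"],cv2.COLOR_RGB2GRAY).astype(np.float32)[r]
    print(cv2.phaseCorrelate(f(A),f(B)), np.abs(f(A)-f(B)).mean())
s=readout.get_state(); print(s["time"],s["contact_force"],np.abs(s["dq"]).max()); ctrl.sign_off()
E
```

```text
((-0.0722200349757749, -0.26047554408828333), 1.0626909152961073) 4.262963
((-0.20605198648150136, 0.42113437146236876), 0.8727190606388044) 2.7262821
((0.000803962842340411, 0.005815102991705956), 0.9992668985327084) 1.1153153
21.1 [-0.49995269 -0.60874178 -0.21781436] 0.027392672544548864
the job is handed in; nothing more can be done
```

The sled is home against the hidden stop, the clamp lever is over at its own stop, and I handed the job in at about 21 s of the 54 s. The sign-off gives no verdict.

- **Breaking free:** I gripped the push plate front and rear, so the sled could not run away, and ramped the push. It came free at about 11–15 N (the highest reading was 11.5 N). It then slid at about 30 mm/s or less with 4–5 N.
- **Going home:** After about 124 mm the sled stopped dead. The push rose from about 4 to 6 N as the plunger went in, then to 11 N with no further movement. That stays under the stop's 19 N slip limit. I held it there, let go, and retreated.
- **Lever:** With shut fingers I pushed the ball forward at about 2 N until it met its stop, where the push peaked at about 11 N. Then I backed straight off and moved clear.

**Last checks**
- **Ball:** it sits at y ≈ −12 mm; fully clamped should be about −13 mm.
- **Sled:** the plate is 123.8 mm from its start, which matches how far the arm moved. The hood-end image patch did not shift after I let go (less than 0.01 px).
- **Weaker checks:** two other deck patches shifted by 0.3–0.5 px, but the lever and arm had changed in or near them, so I gave them little weight. The plunger depth and the stop's position were judged only from force and travel, never seen directly.
- **Odd moment:** early in the lever push the tool drifted about 7 mm up and 5 mm sideways, then settled back. I did not find the cause. A picture comparison then showed the marker rack, mug and the other things near the rail in place. The sketchbook was outside that picture, and I did not repeat the comparison at the end.
- **Force:** the reading was near zero before sign-off.

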